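Put the lids back on the pantry canisters

ROBOT

A 6-joint arm with a two-finger parallel gripper is mounted at the origin on a cart in front of the work surface, level with it; the furniture and walls round the work are solid. World frame = base frame: x ahead of the robot, y to its left, z up, the work surface at z = 0. Lengths are in m, angles in rad, forces in N, time in s.
With the tool pointing down it reaches from about 0.35 to 0.975 m from the base axis. Payload 4.9 kg.
Tool frame: the origin (TCP) lies at the very end of the fingers, on their centre line; the grasp point (between the pads) lies 19 mm behind it; z points along the fingers, y is the line along which they close (so a half turn about z gives the same grasp; the last joint's range is limited). The gripper opens to 85 mm and grips with 20 to 120 N. Pads are 22 mm wide; open, the fingers measure 114 mm over their backs; the gripper's body (76 mm by 85 mm) begins 54 mm behind the grasp point. The pads swing forward as they close: fully open they stand 13 mm farther back than shut.
Start: joints at [1.137, 0.053, 1.613, -0, 1.476, -0.119], TCP at [0.194, 0.594, 0.231] pointing down, gripper open.
Joint ranges: [-3.01, 3.01], [-1.01, 2.22], [0.06, 2.58], [-1.02, 4.17], [0.09, 2.62], [-3.14, 3.14]. Speed limits (rad/s): [2.57, 2.57, 3.14, 3.14, 3.14, 3.14].

INTERFACE

Orientations are given as a rotation vector (axis times angle).
In Python, from station import ctrl, imaging gives the robot as it stands.
- The arm moves only by the tool play_rows, never from a script. Its argument "series" is a list of rows, each a list of 3 entries, a list of its own where there are three numbers: the opening, from 0 (shut) to 1 (fully open), then the shift along the tool's x, y, z each as a share of 0.05 m, from -1 to 1, then the turn, a rotation vector about the tool's x, y, z each as a share of 8 degrees, from -1 to 1. In form: [[grip, [dx, dy, dz], [ax, ay, az]], ...]. A call has 1 to 8 rows; each row shifts and turns the commanded pose from where the row before left it, along the tool's axes as they then stand; what a row does not reach is not made up. A row lasts 1/8 s, in which the tool goes at most 62.5 mm and 10.7 degrees, less where a joint would pass 70% of its speed; a pose out of reach is approached as far as the arm can. A call with a number of a shift or a turn outside -1 to 1 is refused whole. A call with a gripper value outside its range is refused whole. The fingers move at their own pace and stop on an object; "force" is the grip in N (left out, the last holds). Time passes only in rows, so rows that do not move let the fingers close. It gives the time, the measured TCP pose, the force, the opening and the grip force at its end, in the units of the state.
- ctrl.get_obs(): the state, without advancing time (a new reading comes with each control period).
- imaging.get_image(name): name is "scene" or "top" or "wrist"; returns a dict with "color" (480x640x3 uint8, blue, green, red), "fx", "fy", "cx", "cy" (pixels), "D" ([k1, k2, p1, p2, k3] as OpenCV has them; the pictures are not rectified), "extrinsics" (4x4, takes a point from world to camera coordinates); the wrist camera has in their place "hand_eye" (4x4, takes a point from camera to tool coordinates, whose origin is the TCP and whose axes are the flange's). Camera axes: x right, y down, z forward; pixel columns grow to the right and rows downward; lengths in m; the calibration is good to about 2 mm. A picture is of the moment at which its call begins: read the wrist's pose just before it. There is no depth.
- ctrl.finish_job(): hands the job in; it is judged then, once.
The state is a dict: "t": time; "q": joint angles; "dq": joint speeds; "effort": joint torques, N m; "tool_pos": TCP position; "tool_rot": TCP orientation; "contact_force": force on the tool from outside, world axes, zero at the start; "wrist_torque": the same for the moment, N m; "opening": finger opening in m; "grip_force": force on a finger pad.
Only numpy, scipy, OpenCV 4.12 (cv2) and the standard library are available. Lean on these libraries where they do the work, as an engineer would, in place of code of your own. Each camera call takes 0.05 s, during which the arm holds its last target. There are 200 camera calls.

TASK

The four stoneware canisters have been washed and stand open on the worktop. Put each of the four wooden lids on the canister it fits, the smallest on the smallest and so on up to the largest, pressed or settled fully home with the rim flat on the canister; lower the lids on rather than dropping them. Leave the canisters standing where they are, and leave the jigger and the bottle stopper alone.

Things in the scene. Friction and masses are not known exactly. Their poses are not given: they have to be found in the camera images.
- canister_1: the smallest of four open stoneware canisters, white glaze above a bare terracotta foot: round, 44 mm outside, 56 mm tall, wall 5 mm, round mouth 34 mm wide in the top; stands loose on the worktop. Origin: centre of its underside, z up (rim at z = 56 mm)
- canister_2: the second smallest of four open stoneware canisters, white glaze above a bare terracotta foot: round, 58 mm outside, 64 mm tall, wall 5 mm, round mouth 48 mm wide in the top; stands loose on the worktop. Origin: centre of its underside, z up (rim at z = 64 mm)
- canister_3: the second largest of four open stoneware canisters, white glaze above a bare terracotta foot: round, 72 mm outside, 72 mm tall, wall 5 mm, round mouth 62 mm wide in the top; stands loose on the worktop. Origin: centre of its underside, z up (rim at z = 72 mm)
- canister_4: the largest of four open stoneware canisters, white glaze above a bare terracotta foot: round, 86 mm outside, 80 mm tall, wall 5 mm, round mouth 76 mm wide in the top; stands loose on the worktop. Origin: centre of its underside, z up (rim at z = 80 mm)
- lid_1: the smallest of four round pale wooden lids, fits canister_1; stands on its plug, knob up. From z = 0: tapered plug 14 mm high, 22 mm wide below, 30 mm above; flat rim 44 mm wide, z = 14 to 22 mm, which rests on the canister's top; upright round knob 20 mm wide, z = 22 to 50 mm, to hold it by. Origin: centre of the plug's underside, z up; seated it lies 42 mm above the canister's origin
- lid_2: the second smallest of four round pale wooden lids, fits canister_2; stands on its plug, knob up. From z = 0: tapered plug 14 mm high, 36 mm wide below, 44 mm above; flat rim 58 mm wide, z = 14 to 22 mm, which rests on the canister's top; upright round knob 20 mm wide, z = 22 to 50 mm, to hold it by. Origin: centre of the plug's underside, z up; seated it lies 50 mm above the canister's origin
- lid_3: the second largest of four round pale wooden lids, fits canister_3; stands on its plug, knob up. From z = 0: tapered plug 14 mm high, 50 mm wide below, 58 mm above; flat rim 72 mm wide, z = 14 to 22 mm, which rests on the canister's top; upright round knob 20 mm wide, z = 22 to 50 mm, to hold it by. Origin: centre of the plug's underside, z up; seated it lies 58 mm above the canister's origin
- lid_4: the largest of four round pale wooden lids, fits canister_4; stands on its plug, knob up. From z = 0: tapered plug 14 mm high, 64 mm wide below, 72 mm above; flat rim 86 mm wide, z = 14 to 22 mm, which rests on the canister's top; upright round knob 20 mm wide, z = 22 to 50 mm, to hold it by. Origin: centre of the plug's underside, z up; seated it lies 66 mm above the canister's origin
- jigger: plated double jigger standing on end, 43 mm wide, 70 mm tall, loose; not part of the job. Origin: centre of its underside
- bottle_stopper: plated bottle stopper with a ball top, standing on end, 25 mm wide, 49 mm tall, loose; not part of the job. Origin: centre of its underside
Mind the look-alikes: they are no part of the job. Leave any green look-alike of the canister_4 alone.

How it is judged:
At the end, for the whole second after the job is handed in: Each lid sits in the canister of its own size: its origin within 2.5 mm of the seated height and within 5 mm of the canister's axis, level within 0.06 rad, released and at rest; each canister stands upright (0.04 rad), at rest, within 3 cm of where it stood (z of lid_1 in the frame of canister_1 between 0.0395 and 0.0445 m and horizontal distance between lid_1 and canister_1 below 0.005 m and angle between each of lid_1, lid_2, lid_3, lid_4's own z axis and vertical below 0.06 rad and angle between each of canister_1, canister_2, canister_3, canister_4's own z axis and vertical below 0.04 rad and distance of each of canister_1, canister_2, canister_3, canister_4 from where it was at the start of the episode below 0.03 m and contact force between each of lid_1, lid_2, lid_3, lid_4 and the fingers below 0.05 N and linear speed of each of lid_1, canister_1, lid_2, canister_2, lid_3, canister_3, lid_4, canister_4 below 0.01 m/s and z of lid_2 in the frame of canister_2 between 0.0475 and 0.0525 m and horizontal distance between lid_2 and canister_2 below 0.005 m and z of lid_3 in the frame of canister_3 between 0.0555 and 0.0605 m and horizontal distance between lid_3 and canister_3 below 0.005 m and z of lid_4 in the frame of canister_4 between 0.0635 and 0.0685 m and horizontal distance between lid_4 and canister_4 below 0.005 m); the robot touches nothing.
It fails at once if a lid is dropped (falls freely faster than 0.8 m/s, that is from more than about 3 cm) ((linear speed of lid_1 above 0.8 m/s and contact force between lid_1 and the fingers below 0.01 N) or (linear speed of lid_2 above 0.8 m/s and contact force between lid_2 and the fingers below 0.01 N) or (linear speed of lid_3 above 0.8 m/s and contact force between lid_3 and the fingers below 0.01 N) or (linear speed of lid_4 above 0.8 m/s and contact force between lid_4 and the fingers below 0.01 N)).
It fails at once if a canister is tipped by more than 0.3 rad (angle between any of canister_1, canister_2, canister_3, canister_4's own z axis and vertical above 0.3 rad).
It fails at once if a canister is pushed more than 4 cm from its place (distance of any of canister_1, canister_2, canister_3, canister_4 from where it was at the start of the episode above 0.04 m).
It fails at once if the jigger or the bottle stopper is knocked over or moved more than 3 cm (distance of any of jigger, bottle_stopper from where it was at the start of the episode above 0.03 m or angle between any of jigger, bottle_stopper's own z axis and vertical above 0.4 rad).
It also fails if it takes over 112 s, if anything falls off the work surface, if the arm or the gripper's body presses on something with over 40 N, if the wrist force passes 120 N, or if a joint passes its speed limit or range.

## Working session

There is one attempt and no reset: what is moved stays moved. The work goes in short steps, Python scripts to look and compute and a tool call to move; the robot and the scene stay as the last step left them, time stands still between calls to the robot, and variables do not carry over. Pictures are saved under pics/ and viewed, at most 14 in all, crops included, and the job is handed in when it is done.

Besides the shell and the picture viewer there is one more tool, called after "Request:" by a JSON object that holds its "api" and its "payload". play_rows: Moves the arm, as the interface text tells. Shift numbers are shares of 0.05 m and turn numbers shares of 8 degrees, none past 1 either way. Its arguments: {"type":"object","properties":{"series":{"type":"array"},"force":{"type":"number"}},"required":["series"]}

```bash
ls; mkdir -p pics
python3 - <<'E'
from station import ctrl, imaging
import cv2,numpy as np
o=ctrl.get_obs(); print(o)
for n in ("top","scene"):
    d=imaging.get_image(n); cv2.imwrite(f"pics/{n}0.png",d["color"]); print(n,d["fx"],d["cx"],d["cy"],d["D"],np.round(d["extrinsics"],3).tolist())
E
```

```text
pics
{'t': 0.0, 'q': array([ 1.13700249e+00,  5.33590022e-02,  1.61434735e+00, -3.07625623e-05,
        1.47600509e+00, -1.19027614e-01]), 'dq': array([ 3.85106743e-06, -9.92803574e-04,  5.18507251e-04, -7.24187819e-04,
       -3.78680849e-04, -2.16031279e-03]), 'effort': array([ 1.46449594e-03, -3.93670249e+01, -3.70186293e+01,  7.36181300e-05,
        6.58624631e-03,  1.47062991e-05]), 'tool_pos': array([0.19324607, 0.59369251, 0.23002984]), 'tool_rot': array([-0.49230417, -3.10222226,  0.00321441]), 'contact_force': array([ 0.12559609, -0.26777994,  0.01298938]), 'wrist_torque': array([-0.02758059,  0.01643564, -0.05562392]), 'grip_force': 0.0, 'opening': 0.08558480127261886}
top 517.122011009798 311.34191382322786 244.98312379081278 [-0.01804147  0.          0.          0.          0.        ] [[-0.002, -1.0, 0.009, 0.066], [-0.984, -0.0, -0.179, 0.395], [0.179, -0.009, -0.984, 1.245], [0.0, 0.0, 0.0, 1.0]]
scene 557.1797699769104 318.5016889345391 245.84049655627518 [-0.00418118  0.          0.          0.          0.        ] [[0.828, -0.56, 0.022, -0.299], [-0.309, -0.489, -0.816, 0.215], [0.468, 0.668, -0.578, 1.447], [0.0, 0.0, 0.0, 1.0]]
```

View pics/top0.png

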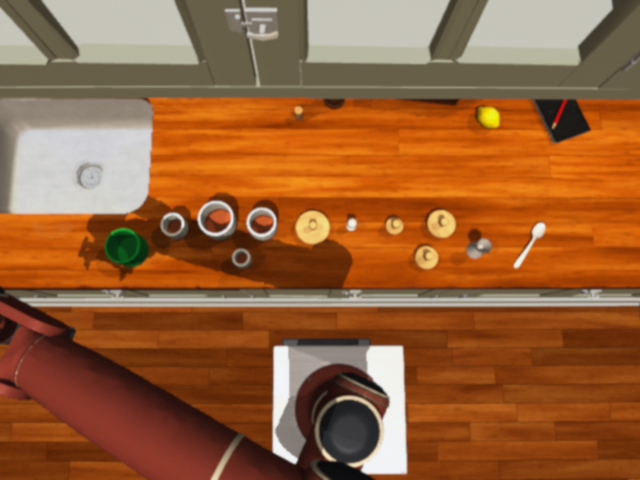

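View pics/scene0.png

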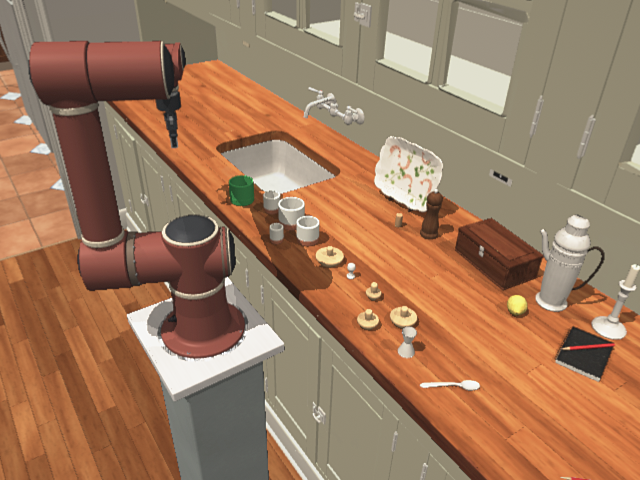

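The top view shows canisters 2, 4, 3 and 1 at about (174,225), (217,219), (262,222) and (242,258). Lids 4, 1, 3 and 2 are at about (312,227), (394,225), (441,223) and (426,257). The stopper is at (351,224) and the jigger at (479,248). The scene view shows the same layout.

```bash
cat > h.py <<'E'
from station import ctrl, imaging
import cv2,numpy as np
from scipy.spatial.transform import Rotation as R
def grab(name):
    o=ctrl.get_obs(); d=imaging.get_image(name)
    if name=="wrist":
        T=np.eye(4);T[:3,:3]=R.from_rotvec(o["tool_rot"]).as_matrix();T[:3,3]=o["tool_pos"]
        d["c2w"]=T@d["hand_eye"]
    else: d["c2w"]=np.linalg.inv(d["extrinsics"])
    d["obs"]=o; return d
def K(d): return np.array([[d["fx"],0,d["cx"]],[0,d["fy"],d["cy"]],[0,0,1.]])
def cast(d,uv,z):
    n=cv2.undistortPoints(np.array(uv,float).reshape(-1,1,2),K(d),np.array(d["D"],float)).reshape(-1,2)
    r=np.c_[n,np.ones(len(n))]@d["c2w"][:3,:3].T; c=d["c2w"][:3,3]
    return c+r*((z-c[2])/r[:,2])[:,None]
def proj(d,P):
    W=np.linalg.inv(d["c2w"]); return cv2.projectPoints(np.array(P,float).reshape(-1,3),cv2.Rodrigues(W[:3,:3])[0],W[:3,3],K(d),np.array(d["D"],float))[0].reshape(-1,2)
E
python3 - <<'E'
from h import *
d=grab("top"); print(d["c2w"][:3,3])
for n,uv,z in [("c1",(242,258),.056),("c2",(174,225),.064),("c3",(262,222),.072),("c4",(217,219),.08),("l1",(394,227),.018),("l2",(426,259),.018),("l3",(441,225),.018),("l4",(312,228),.018),("stop",(351,224),.03),("jig",(479,248),.035)]:
    print(n,cast(d,[uv],z)[0].round(3))
w=imaging.get_image("wrist"); print(np.round(w["hand_eye"],3).tolist(),w["fx"],w["cx"],w["cy"],w["D"])
print(R.from_rotvec(d["obs"]["tool_rot"]).as_matrix().round(3))
E
```

```text
[0.16575795 0.07653979 1.29528476]
c1 [0.359 0.234 0.056]
c2 [0.439 0.4   0.064]
c3 [0.445 0.185 0.072]
c4 [0.45  0.293 0.08 ]
l1 [ 0.444 -0.144  0.018]
l2 [ 0.362 -0.222  0.018]
l3 [ 0.449 -0.264  0.018]
l4 [0.441 0.063 0.018]
stop [ 0.449 -0.034  0.03 ]
jig [ 0.387 -0.352  0.035]
[[-0.002, -0.957, -0.289, 0.074], [1.0, -0.002, -0.0, 0.0], [-0.0, -0.289, 0.957, -0.142], [0.0, 0.0, 0.0, 1.0]] 337.5387248912037 317.02530387293064 232.04737851052485 [-0.00851096  0.          0.          0.          0.        ]
[[-0.951  0.31  -0.001]
 [ 0.31   0.951 -0.002]
 [ 0.    -0.002 -1.   ]]
```

Request:
{"api": "play_rows", "payload": {"series": [[0.5,[0,0,0],[0,0,-0.75]],[0.5,[0,0,0],[0,0,-0.75]],[0.5,[0,0,0],[0,0,-0.76]]]}}

```text
t: 0.57
tool_pos: [0.1934, 0.5941, 0.2309]
tool_rot: [0.007, -3.141, 0.001]
contact_force: [0.3, 0.6, 0.2]
opening: 0.0431
grip_force: 0.0
```

Request:
{"api": "play_rows", "payload": {"series": [[0.5,[-0.5,-0.75,-0.05],[0,0,0]],[0.5,[-0.5,-0.75,-0.05],[0,0,0]],[0.5,[-0.5,-0.75,-0.05],[0,0,0]],[0.5,[-0.5,-0.75,-0.05],[0,0,0]],[0.5,[-0.5,-0.75,-0.05],[0,0,0]],[0.5,[-0.5,-0.75,-0.05],[0,0,0]],[0.5,[-0.5,-0.75,-0.05],[0,0,0]],[0.5,[-0.5,-0.75,-0.05],[0,0,0]]]}}

```text
t: 1.58
tool_pos: [0.3942, 0.2931, 0.2513]
tool_rot: [-0.001, 3.141, 0.0]
contact_force: [0.2, -0.1, -0.5]
opening: 0.0422
grip_force: 0.0
```

Request:
{"api": "play_rows", "payload": {"series": [[0.5,[0,0,0],[0,0,0]],[0.5,[0,0,0],[0,0,0]]]}}

```text
t: 1.82
tool_pos: [0.3934, 0.2947, 0.2511]
tool_rot: [0.001, -3.141, -0.001]
contact_force: [0.1, 0.3, -0.2]
opening: 0.0421
grip_force: 0.0
```

Run:
```python
from h import *
d=grab("wrist"); o=d["obs"]; print(o["t"],o["tool_pos"],R.from_rotvec(o["tool_rot"]).as_matrix().round(3).tolist(),o["opening"])
cv2.imwrite("pics/w1.png",d["color"])
print(proj(d,[[.359,.234,.056],[.439,.4,.064],[.445,.185,.072],[.45,.293,.08]]).round())
```

```text
1.825 [0.39344332 0.29465877 0.25111696] [[-1.0, -0.0, -0.001], [-0.0, 1.0, 0.0], [0.001, 0.0, -1.0]] 0.0421284731232528
[[255. 172.]
 [418. 251.]
 [209. 259.]
 [315. 267.]]
```

View pics/w1.png

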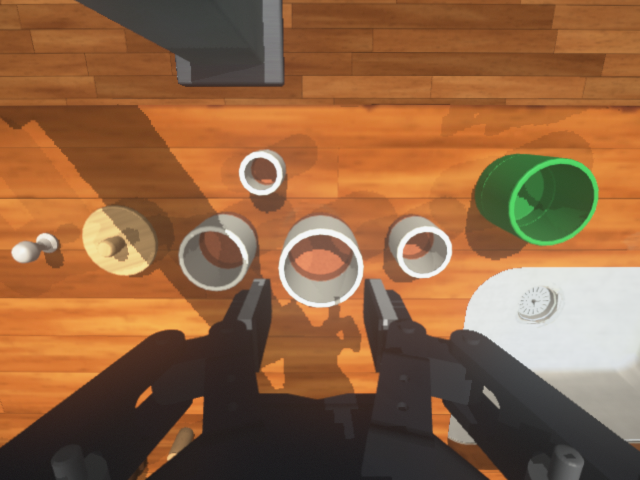

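The wrist view shows the four rims clearly: c1 (262,172), c2 (424,251), c3 (215,259) and c4 (320,267). Next I fit circles to them on their rim planes.

```bash
cat >> h.py <<'E'
def fitc(P):
    A=np.c_[2*P[:,:2],np.ones(len(P))]; s=np.linalg.lstsq(A,(P[:,:2]**2).sum(1),rcond=None)[0]
    return s[:2],np.sqrt(s[2]+s[0]**2+s[1]**2)
def fit_robust(P):
    for _ in range(8):
        c,r=fitc(P); e=abs(np.hypot(*(P[:,:2]-c).T)-r); P=P[e<max(2*np.median(e),.0005)]
    return c,r,len(P),e.mean()
def rays(d,m,c0,z,r0,r1,n=72,last=True):
    "edge of mask m along radial lines on plane z from c0: last (or first) set sample between r0 and r1"
    out=[]; rr=np.arange(r0,r1,.0002)
    for a in np.linspace(0,2*np.pi,n,endpoint=False):
        Q=np.c_[c0[0]+rr*np.cos(a),c0[1]+rr*np.sin(a),np.full(len(rr),z)]
        p=proj(d,Q).astype(np.float32)
        v=cv2.remap(m.astype(np.float32),p[:,0].copy(),p[:,1].copy(),cv2.INTER_LINEAR).ravel()>.5
        k=np.flatnonzero(v)
        if len(k): out.append(Q[k[-1 if last else 0]])
    return np.array(out)
E
python3 - <<'E'
from h import *
d=grab("wrist"); m=d["color"].min(2)
for n,uv,h,r in [("c1",(262,172),.056,.022),("c2",(424,251),.064,.029),("c3",(215,259),.072,.036),("c4",(320,267),.08,.043)]:
    c0=cast(d,[uv],h)[0]
    for th in (190,215):
        P=rays(d,m>th,c0,h,r-.012,r+.008,last=False); Q=rays(d,m>th,c0,h,r-.012,r+.008)
        for X,w in((P,"in"),(Q,"out")):
            c,rr,k,e=fit_robust(X); print(n,th,w,c.round(4),rr.round(4),k,e.round(4))
E
```

```text
c1 190 in [0.3603 0.2386] 0.0162 72 0.0002
c1 190 out [0.3602 0.2389] 0.0212 65 0.0002
c1 215 in [0.3603 0.2387] 0.0165 68 0.0002
c1 215 out [0.3601 0.2388] 0.021 68 0.0002
c2 190 in [0.4411 0.4066] 0.0232 66 0.0002
c2 190 out [0.4407 0.406 ] 0.0283 61 0.0002
c2 215 in [0.4412 0.4065] 0.0235 66 0.0002
c2 215 out [0.4407 0.4061] 0.028 69 0.0002
c3 190 in [0.4571 0.1682] 0.0538 13 0.0002
c3 190 out [0.4429 0.1906] 0.0332 12 0.0002
c3 215 in [0.4545 0.1714] 0.0499 12 0.0002
c3 215 out [0.4433 0.1898] 0.0337 14 0.0001
c4 190 in [0.453  0.2987] 0.0372 66 0.0002
c4 190 out [0.4523 0.2985] 0.0423 64 0.0002
c4 215 in [0.4529 0.2985] 0.0375 66 0.0002
c4 215 out [0.4524 0.2986] 0.042 60 0.0002
```

Run:
```python
from h import *
d=grab("wrist"); m=d["color"].min(2); h=.072; r=.036; c0=cast(d,[(215,259)],h)[0]
print(m[259,165:270].tolist())
for th in (130,150,170):
    for w,l in(("in",False),("out",True)):
        c,rr,k,e=fit_robust(rays(d,m>th,c0,h,r-.012,r+.008,last=l)); print(th,w,c.round(4),rr.round(4),k,e.round(4))
```

```text
[41, 42, 42, 43, 43, 42, 42, 41, 41, 41, 40, 42, 55, 109, 169, 182, 179, 161, 112, 99, 100, 99, 100, 100, 99, 101, 100, 101, 101, 101, 103, 102, 103, 103, 102, 102, 103, 103, 103, 100, 88, 67, 54, 53, 54, 53, 53, 54, 54, 52, 54, 55, 56, 55, 57, 56, 55, 56, 57, 57, 58, 57, 57, 57, 58, 59, 60, 59, 60, 60, 58, 59, 59, 58, 60, 60, 79, 140, 188, 219, 231, 219, 171, 116, 103, 102, 97, 82, 61, 54, 54, 55, 56, 57, 61, 65, 66, 66, 66, 66, 66, 67, 66, 67, 67]
130 in [0.4448 0.1884] 0.0304 63 0.0002
130 out [0.4448 0.1891] 0.0349 45 0.0002
150 in [0.4446 0.1885] 0.0311 49 0.0002
150 out [0.4448 0.1889] 0.0345 35 0.0002
170 in [0.4454 0.1884] 0.0312 40 0.0002
170 out [0.4436 0.1891] 0.0349 42 0.0002
```

Request:
{"api": "play_rows", "payload": {"series": [[0.5,[0,-1,0],[0,0,0]],[0.5,[0,-1,0],[0,0,0]],[0.5,[0,-1,0],[0,0,0]],[0.5,[0,-1,0],[0,0,0]],[0.5,[0,-1,0],[0,0,0]],[0.5,[0,-1,0],[0,0,0]],[0.5,[0,-1,0],[0,0,0]],[0.5,[0,-0.9,0],[0,0,0]]]}}

```text
t: 2.98
tool_pos: [0.394, -0.1014, 0.2514]
tool_rot: [-0.003, 3.141, -0.0]
contact_force: [0.5, 0.9, 0.2]
opening: 0.0429
grip_force: 0.0
```

Request:
{"api": "play_rows", "payload": {"series": [[0.5,[0,0,0],[0,0,0]],[0.5,[0,0,0],[0,0,0]],[0.5,[0,0,0],[0,0,0]]]}}

```text
t: 3.35
tool_pos: [0.3942, -0.0992, 0.2513]
tool_rot: [-0.005, 3.142, 0.0]
contact_force: [-1.3, -0.8, 0.0]
opening: 0.0427
grip_force: 0.0
```

Run:
```python
from h import *
d=grab("wrist"); o=d["obs"]; print(o["t"],o["tool_pos"],o["tool_rot"])
cv2.imwrite("pics/w2.png",d["color"])
print(proj(d,[[.444,-.144,.022],[.362,-.222,.022],[.449,-.264,.022],[.441,.063,.022]]).round())
```

```text
3.35 [ 0.39420194 -0.09923015  0.25125352] [-5.20925927e-03  3.14157803e+00  4.56760719e-04]
[[278. 242.]
 [204. 170.]
 [175. 246.]
 [457. 239.]]
```

View pics/w2.png

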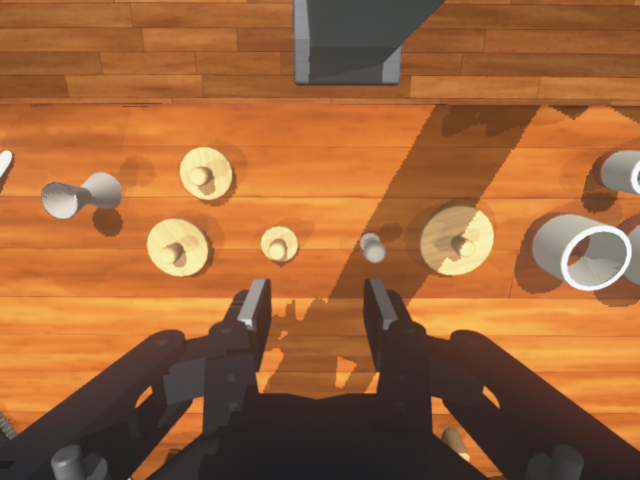

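The lid view shows lid rims centred at about l1 (280,244), l2 (206,173), l3 (178,247) and l4 (457,240), where l4 is partly in shadow.

Run:
```python
from h import *
d=grab("wrist"); c=d["color"].astype(float); q=c[...,0]/(c[...,2]+1)
print("disk/bench ratio",q[255,290].round(2),q[220,280].round(2),q[220,470].round(2),q[190,430].round(2), q[240,430].round(2))
for n,uv,r in [("l1",(280,244),.022),("l2",(206,173),.029),("l3",(178,247),.036),("l4",(457,240),.043)]:
    c0=cast(d,[uv],.022)[0]
    for th in (.35,.45):
        cc,rr,k,e=fit_robust(rays(d,q>th,c0,.022,r-.012,r+.006)); print(n,th,cc.round(4),rr.round(4),k,e.round(4))
```

```text
disk/bench ratio 0.68 0.26 0.55 0.3 0.55
l1 0.35 [ 0.4464 -0.1428] 0.0225 65 0.0002
l1 0.45 [ 0.4464 -0.143 ] 0.0216 63 0.0002
l2 0.35 [ 0.3657 -0.2202] 0.0295 62 0.0002
l2 0.45 [ 0.3657 -0.2203] 0.0287 62 0.0002
l3 0.35 [ 0.4516 -0.2608] 0.037 51 0.0003
l3 0.45 [ 0.4515 -0.2616] 0.0359 52 0.0003
l4 0.35 [0.4426 0.0622] 0.044 57 0.0003
l4 0.45 [0.4426 0.0624] 0.043 56 0.0003
```

Request:
{"api": "play_rows", "payload": {"series": [[0.5,[-0.24,0.81,0],[0,0,0]],[0.5,[-0.24,0.81,0.3],[0,0,0]],[0.5,[-0.24,0.81,0.7],[0,0,0]],[0.5,[-0.25,0.8,0.7],[0,0,0]],[0.5,[0,0,0.7],[0,0,0]],[0.5,[0,0,0.5],[0,0,0]],[0.5,[0,0,0.2],[0,0,0]],[0.5,[0,0,0],[0,0,0]]]}}

```text
t: 4.45
tool_pos: [0.4421, 0.0613, 0.0962]
tool_rot: [0.002, -3.141, -0.0]
contact_force: [0.0, -0.2, 0.4]
opening: 0.0426
grip_force: 0.0
```

Request:
{"api": "play_rows", "payload": {"series": [[0.5,[0,0,0],[0,0,0]],[0.5,[0,0,0],[0,0,0]]]}}

```text
t: 4.7
tool_pos: [0.4434, 0.0609, 0.0977]
tool_rot: [-0.001, 3.139, -0.0]
contact_force: [0.4, 0.1, 0.5]
opening: 0.0427
grip_force: 0.0
```

Request:
{"api": "play_rows", "payload": {"series": [[0.5,[0,0.03,0.5],[0,0,0]],[0.5,[0,0,0.5],[0,0,0]],[0.5,[0,0,0.4],[0,0,0]],[0.5,[0,0,0],[0,0,0]],[0.5,[0,0,0],[0,0,0]],[0.1,[0,0,0],[0,0,0]],[0.1,[0,0,0],[0,0,0]],[0.1,[0,0,0],[0,0,0]]], "force": 40}}

```text
t: 5.7
tool_pos: [0.4436, 0.0624, 0.0277]
tool_rot: [-0.001, 3.139, -0.0]
contact_force: [-1.4, 0.4, 6.6]
opening: 0.0186
grip_force: 39.2
```

Request:
{"api": "play_rows", "payload": {"series": [[0.1,[0,0,0],[0,0,0]],[0.1,[0,0,0],[0,0,0]],[0.1,[0,0,0],[0,0,0]]]}}

```text
t: 6.08
tool_pos: [0.4436, 0.0624, 0.0277]
tool_rot: [-0.001, 3.139, -0.0]
contact_force: [-1.2, -0.7, 7.4]
opening: 0.0185
grip_force: 39.3
```

Request:
{"api": "play_rows", "payload": {"series": [[0.1,[0,0,-0.3],[0,0,0]],[0.1,[0,0,-0.6],[0,0,0]],[0.1,[0,0,-0.8],[0,0,0]],[0.1,[0,0,-0.8],[0,0,0]],[0.1,[0,0.3,-0.7],[0,0,0]],[0.1,[-0.1,0.7,0],[0,0,0]],[0.1,[-0.1,0.8,0],[0,0,0]],[0.1,[0,0.8,0],[0,0,0]]]}}

```text
t: 7.08
tool_pos: [0.4521, 0.1935, 0.1869]
tool_rot: [-0.001, 3.141, 0.0]
contact_force: [0.6, 0.1, -0.7]
opening: 0.0184
grip_force: 39.3
```

Request:
{"api": "play_rows", "payload": {"series": [[0.1,[0,0.8,0],[0,0,0]],[0.1,[0,0.8,0],[0,0,0]],[0.1,[0,0.53,0],[0,0,0]],[0.1,[0,0,0],[0,0,0]],[0.1,[0,0,0],[0,0,0]],[0.1,[0,0,0],[0,0,0]]]}}

```text
t: 7.82
tool_pos: [0.4522, 0.2981, 0.1863]
tool_rot: [-0.001, -3.141, 0.0]
contact_force: [0.5, 0.1, -1.7]
opening: 0.0182
grip_force: 39.3
```

Run:
```python
from h import *
d=grab("wrist"); o=d["obs"]; print(o["t"],o["tool_pos"],o["tool_rot"])
cv2.imwrite("pics/w3.png",d["color"])
```

```text
7.825 [0.45222956 0.29806118 0.18631161] [-5.73821813e-04 -3.14146739e+00  4.80412133e-04]
```

View pics/w3.png

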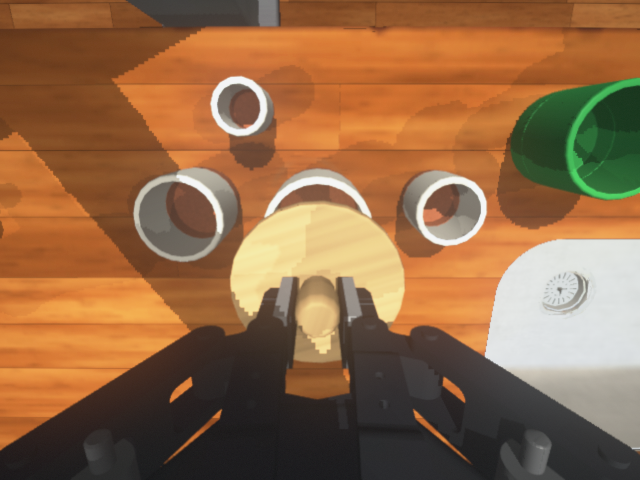

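The lid is level in the grip, with its disc centred near (318,280) over c4. I'll check its offset against the canister axis with the same calibration.

Run:
```python
from h import *
d=grab("wrist"); c=d["color"].astype(float); q=c[...,0]/(c[...,2]+1); z=d["obs"]["tool_pos"][2]-.0057; print(d["obs"]["tool_pos"])
c0=cast(d,[(318,280)],z)[0]
for th in (.35,.45):
    P=rays(d,(q>th)&(c[...,2]>120),c0,z,.031,.049); P=P[P[:,0]<c0[0]+.01]; cc,rr,k,e=fit_robust(P); print(cc.round(4),rr.round(4),k,e.round(4))
m=c.min(2); c0=[.4526,.2986]
P=rays(d,m>215,c0,.08,.036,.05); P=P[P[:,0]<.43]; print(fit_robust(P))
```

```text
[0.45230442 0.29807531 0.18635014]
[0.4411 0.2973] 0.0431 18 0.0003
[0.4413 0.2979] 0.0402 41 0.0026
(array([0.45228462, 0.29853806]), np.float64(0.04153562059366008), 23, np.float64(0.00015455841666870616))
```

Run:
```python
from h import *
d=grab("wrist"); z=d["obs"]["tool_pos"][2]-.0057
im=d["color"].copy()
a=np.linspace(0,2*np.pi,90)
for cx,col in((.4523,(0,0,255)),(.4412,(255,0,0))):
    p=proj(d,np.c_[cx+.043*np.cos(a),.298+.043*np.sin(a),0*a+z]); print(cx,p.min(0).round(),p.max(0).round())
    cv2.polylines(im,[p.round().astype(int)],True,col,1)
    p=proj(d,np.c_[cx+.01*np.cos(a),.298+.01*np.sin(a),0*a+z+.028]); cv2.polylines(im,[p.round().astype(int)],True,col,1)
cv2.imwrite("pics/w3b.png",cv2.resize(im[160:400,180:460],None,fx=2,fy=2))
```

```text
0.4523 [227. 203.] [405. 365.]
0.4412 [225. 178.] [407. 347.]
```

View pics/w3b.png

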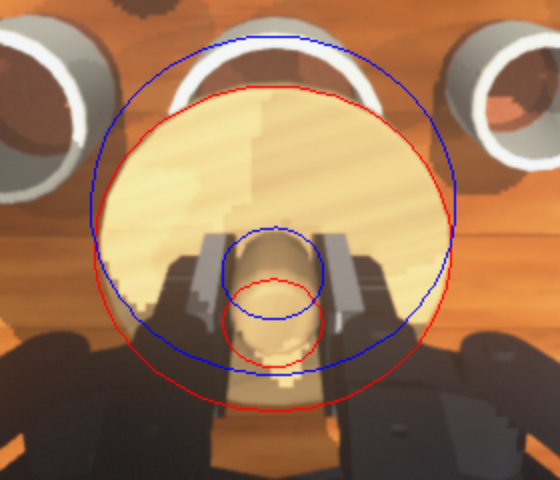

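The red circle, predicted from the TCP, matches the lid edge, so the lid is centred and the fit was spoiled by the canister rim behind it. Now I lower it.

Request:
{"api": "play_rows", "payload": {"series": [[0.1,[0,0.01,0.5],[0,0,0]],[0.1,[0,0,0.5],[0,0,0]],[0.1,[0,0,0.4],[0,0,0]],[0.1,[0,0,0.2],[0,0,0]],[0.1,[0,0,0.12],[0,0,0]],[0.1,[0,0,0.1],[0,0,0]],[0.1,[0,0,0],[0,0,0]],[0.1,[0,0,0],[0,0,0]]]}}

```text
t: 8.98
tool_pos: [0.4526, 0.2997, 0.0959]
tool_rot: [-0.001, 3.141, 0.001]
contact_force: [0.1, -0.2, -0.7]
opening: 0.0185
grip_force: 39.3
```

Request:
{"api": "play_rows", "payload": {"series": [[0.1,[0,0,0.04],[0,0,0]],[0.1,[0,0,0],[0,0,0]],[0.1,[0,0,0],[0,0,0]]]}}

```text
t: 9.35
tool_pos: [0.4527, 0.2995, 0.0938]
tool_rot: [-0.001, 3.14, 0.0]
contact_force: [1.1, -1.8, -0.0]
opening: 0.0186
grip_force: 39.5
```

Request:
{"api": "play_rows", "payload": {"series": [[0.1,[0,0,0.03],[0,0,0]],[0.1,[0,0,0],[0,0,0]],[0.1,[0,0,0],[0,0,0]]]}}

```text
t: 9.72
tool_pos: [0.4528, 0.2995, 0.0937]
tool_rot: [-0.001, 3.141, -0.0]
contact_force: [-2.5, -3.1, 8.3]
opening: 0.0186
grip_force: 40.4
```

Request:
{"api": "play_rows", "payload": {"series": [[0.5,[0,0,0],[0,0,0]],[0.5,[0,0,0],[0,0,0]],[0.5,[0,0,0],[0,0,0]],[0.5,[0,0,-0.4],[0,0,0]],[0.5,[0,0,-0.8],[0,0,0]],[0.5,[0,0,-0.8],[0,0,0]],[0.5,[0,-0.5,-0.2],[0,0,0]],[0.5,[0,-0.9,0],[0,0,0]]]}}

```text
t: 10.72
tool_pos: [0.4535, 0.2299, 0.2056]
tool_rot: [-0.005, 3.136, 0.003]
contact_force: [-0.4, -0.6, -0.4]
opening: 0.0427
grip_force: 0.0
```

Run:
```python
from h import *
d=grab("wrist"); cv2.imwrite("pics/w4.png",d["color"]); print(d["obs"]["tool_pos"])
a=np.linspace(0,6.28,90); print(proj(d,np.c_[.4526+.043*np.cos(a),.2986+.043*np.sin(a),0*a+.088]).mean(0))
```

```text
[0.45347861 0.22990116 0.20555843]
[402.34112309 224.39818821]
```

View pics/w4.png

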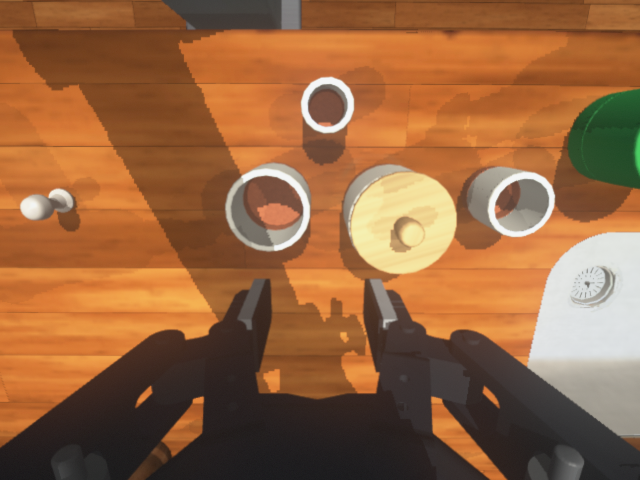

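Lid 4 is seated flat, with its disc centred at (402,222) where expected. Next is lid 3.

Request:
{"api": "play_rows", "payload": {"series": [[0.5,[0,-1,0],[0,0,0]],[0.5,[0,-1,0],[0,0,0]],[0.5,[0,-1,0],[0,0,0]],[0.5,[0,-1,0],[0,0,0]],[0.5,[0,-1,0],[0,0,0]],[0.5,[0,-1,0],[0,0,0]],[0.5,[0,-1,0],[0,0,0]],[0.5,[0,-1,0],[0,0,0]]]}}

```text
t: 11.78
tool_pos: [0.4527, -0.1724, 0.2036]
tool_rot: [-0.001, 3.139, -0.002]
contact_force: [0.3, 0.4, -0.3]
opening: 0.0431
grip_force: 0.0
```

Request:
{"api": "play_rows", "payload": {"series": [[0.5,[0,-1,0],[0,0,0]],[0.5,[0,-0.75,0.3],[0,0,0]],[0.5,[0,0,0.8],[0,0,0]],[0.5,[0,0,0.8],[0,0,0]],[0.5,[0,0,0.4],[0,0,0]],[0.5,[0,0,0],[0,0,0]],[0.5,[0,0,0],[0,0,0]],[0.5,[0,0,0],[0,0,0]]]}}

```text
t: 12.78
tool_pos: [0.4538, -0.2588, 0.0889]
tool_rot: [-0.001, 3.139, -0.003]
contact_force: [0.6, -0.1, 0.7]
opening: 0.0425
grip_force: 0.0
```

Request:
{"api": "play_rows", "payload": {"series": [[0.5,[0.04,-0.05,0.5],[0,0,0]],[0.5,[0,0,0.45],[0,0,0]],[0.5,[0,0,0.23],[0,0,0]],[0.5,[0,0,0],[0,0,0]],[0.5,[0,0,0],[0,0,0]],[0.1,[0,0,0],[0,0,0]],[0.1,[0,0,0],[0,0,0]],[0.1,[0,0,0],[0,0,0]]]}}

```text
t: 13.78
tool_pos: [0.4514, -0.2612, 0.029]
tool_rot: [-0.001, 3.14, -0.002]
contact_force: [-0.1, 0.8, 5.4]
opening: 0.0182
grip_force: 39.3
```

Request:
{"api": "play_rows", "payload": {"series": [[0.1,[0,0,0],[0,0,0]],[0.1,[0,0,0],[0,0,0]]]}}

```text
t: 14.02
tool_pos: [0.4514, -0.2611, 0.029]
tool_rot: [-0.001, 3.14, -0.002]
contact_force: [-0.3, 0.6, 6.3]
opening: 0.0188
grip_force: 39.3
```

Request:
{"api": "play_rows", "payload": {"series": [[0.1,[0,0,-0.3],[0,0,0]],[0.1,[0,0,-0.7],[0,0,0]],[0.1,[0,0,-0.8],[0,0,0]],[0.1,[0,0,-0.8],[0,0,0]],[0.1,[0,0.4,-0.5],[0,0,0]],[0.1,[0,0.8,0],[0,0,0]],[0.1,[0.05,0.9,0],[0,0,0]],[0.1,[0.05,0.9,0],[0,0,0]]]}}

```text
t: 15.02
tool_pos: [0.445, -0.1092, 0.1831]
tool_rot: [-0.0, 3.142, 0.0]
contact_force: [0.9, 0.1, -0.3]
opening: 0.0186
grip_force: 39.2
```

Request:
{"api": "play_rows", "payload": {"series": [[0.1,[0.035,0.9,0],[0,0,0]],[0.1,[0,0.9,0],[0,0,0]],[0.1,[0,0.9,0],[0,0,0]],[0.1,[0,0.9,0],[0,0,0]],[0.1,[0,0.9,0],[0,0,0]],[0.1,[0,0.9,0],[0,0,0]],[0.1,[0,0.6,0],[0,0,0]],[0.1,[0,0,0],[0,0,0]]]}}

```text
t: 16.02
tool_pos: [0.4429, 0.1909, 0.1829]
tool_rot: [0.006, -3.141, 0.0]
contact_force: [0.1, 0.3, -0.5]
opening: 0.0182
grip_force: 39.3
```

Request:
{"api": "play_rows", "payload": {"series": [[0.1,[0,0,0],[0,0,0]],[0.1,[0,0,0],[0,0,0]]]}}

```text
t: 16.27
tool_pos: [0.4436, 0.1886, 0.1828]
tool_rot: [-0.001, -3.142, 0.0]
contact_force: [-0.0, 0.1, -1.0]
opening: 0.0183
grip_force: 39.3
```

Request:
{"api": "play_rows", "payload": {"series": [[0.1,[-0.02,0,0.5],[0,0,0]],[0.1,[0,0,0.5],[0,0,0]],[0.1,[0,0,0.4],[0,0,0]],[0.1,[0,0,0.2],[0,0,0]],[0.1,[0,0,0.16],[0,0,0]],[0.1,[0,0,0.12],[0,0,0]],[0.1,[0,0,0],[0,0,0]],[0.1,[0,0,0],[0,0,0]]]}}

```text
t: 17.27
tool_pos: [0.445, 0.1896, 0.0894]
tool_rot: [-0.001, 3.141, 0.0]
contact_force: [-0.1, 0.1, -0.6]
opening: 0.0186
grip_force: 39.3
```

Request:
{"api": "play_rows", "payload": {"series": [[0.1,[0,0,0.04],[0,0,0]],[0.1,[0,0,0],[0,0,0]],[0.1,[0,0,0],[0,0,0]]]}}

```text
t: 17.65
tool_pos: [0.4448, 0.1894, 0.087]
tool_rot: [-0.001, 3.141, -0.0]
contact_force: [0.6, -0.3, 1.2]
opening: 0.0183
grip_force: 39.3
```

Seating contact is just starting. I'll press about 1 mm more, release, rise and head for lid 2.

Request:
{"api": "play_rows", "payload": {"series": [[0.1,[0,0,0.02],[0,0,0]],[0.1,[0,0,0],[0,0,0]],[0.1,[0,0,0],[0,0,0]]]}}

```text
t: 18.02
tool_pos: [0.4449, 0.1895, 0.087]
tool_rot: [-0.001, 3.141, -0.0]
contact_force: [-2.4, -1.0, 5.7]
opening: 0.0186
grip_force: 39.8
```

Request:
{"api": "play_rows", "payload": {"series": [[0.5,[0,0,0],[0,0,0]],[0.5,[0,0,0],[0,0,0]],[0.5,[0,0,0],[0,0,0]],[0.5,[0,0,-0.4],[0,0,0]],[0.5,[0,0,-0.8],[0,0,0]],[0.5,[0,0,-0.8],[0,0,0]],[0.5,[0,-0.5,-0.2],[0,0,0]],[0.5,[0,-0.9,0],[0,0,0]]]}}

```text
t: 19.02
tool_pos: [0.4455, 0.1196, 0.1976]
tool_rot: [-0.006, 3.138, 0.001]
contact_force: [-0.2, -0.8, -0.1]
opening: 0.0427
grip_force: 0.0
```

Request:
{"api": "play_rows", "payload": {"series": [[0.5,[0.2,-1,0],[0,0,0]],[0.5,[0.2,-1,0],[0,0,0]],[0.5,[0.2,-1,0],[0,0,0]],[0.5,[0.2,-1,0],[0,0,0]],[0.5,[0.2,-1,0],[0,0,0]],[0.5,[0.2,-0.9,0],[0,0,0]],[0.5,[0.2,-0.8,0],[0,0,0]],[0.5,[0.2,0,0],[0,0,0]]]}}

```text
t: 20.02
tool_pos: [0.3641, -0.2173, 0.1957]
tool_rot: [-0.005, -3.141, -0.0]
contact_force: [0.6, 1.1, 0.7]
opening: 0.0426
grip_force: 0.0
```

Request:
{"api": "play_rows", "payload": {"series": [[0.5,[0,0,0],[0,0,0]],[0.5,[0,0,0],[0,0,0]]]}}

```text
t: 20.27
tool_pos: [0.3651, -0.2147, 0.1957]
tool_rot: [-0.003, 3.141, 0.0]
contact_force: [-0.2, 0.4, -1.0]
opening: 0.0426
grip_force: 0.0
```

Request:
{"api": "play_rows", "payload": {"series": [[0.5,[-0.01,-0.11,0.7],[0,0,0]],[0.5,[0,0,0.7],[0,0,0]],[0.5,[0,0,0.7],[0,0,0]],[0.5,[0,0,0.5],[0,0,0]],[0.5,[0,0,0.3],[0,0,0]],[0.5,[0,0,0],[0,0,0]],[0.5,[0,0,0],[0,0,0]],[0.5,[0,0,0],[0,0,0]]]}}

```text
t: 21.28
tool_pos: [0.3662, -0.2217, 0.0521]
tool_rot: [-0.001, 3.14, -0.003]
contact_force: [0.0, -0.1, -0.3]
opening: 0.0429
grip_force: 0.0
```

Request:
{"api": "play_rows", "payload": {"series": [[0.5,[0.01,0.03,0.3],[0,0,0]],[0.5,[0,0,0.15],[0,0,0]],[0.5,[0,0,0],[0,0,0]],[0.1,[0,0,0],[0,0,0]],[0.1,[0,0,0],[0,0,0]],[0.1,[0,0,0],[0,0,0]],[0.1,[0,0,0],[0,0,0]],[0.1,[0,0,0],[0,0,0]]]}}

```text
t: 22.28
tool_pos: [0.365, -0.2197, 0.0285]
tool_rot: [-0.001, 3.141, -0.0]
contact_force: [-0.3, 1.2, 0.8]
opening: 0.0184
grip_force: 39.1
```

Request:
{"api": "play_rows", "payload": {"series": [[0.1,[0,0,-0.3],[0,0,0]],[0.1,[0,0,-0.7],[0,0,0]],[0.1,[0,0,-0.8],[0,0,0]],[0.1,[0,0,-0.8],[0,0,0]],[0.1,[-0.1,0.3,-0.6],[0,0,0]],[0.1,[-0.2,0.7,-0.2],[0,0,0]],[0.1,[-0.2,0.9,0],[0,0,0]],[0.1,[-0.2,0.9,0],[0,0,0]]]}}

```text
t: 23.28
tool_pos: [0.4, -0.0784, 0.1998]
tool_rot: [0.0, 3.139, -0.001]
contact_force: [1.3, -0.4, -0.4]
opening: 0.0187
grip_force: 39.2
```

Request:
{"api": "play_rows", "payload": {"series": [[0.1,[-0.2,0.9,0],[0,0,0]],[0.1,[-0.2,0.9,0],[0,0,0]],[0.1,[-0.2,0.9,0],[0,0,0]],[0.1,[-0.2,0.9,0],[0,0,0]],[0.1,[0,0.9,0],[0,0,0]],[0.1,[0,0.9,0],[0,0,0]],[0.1,[0,0.9,0],[0,0,0]],[0.1,[0,0.9,0],[0,0,0]]]}}

```text
t: 24.28
tool_pos: [0.4393, 0.282, 0.1995]
tool_rot: [-0.002, 3.14, 0.001]
contact_force: [0.5, -0.6, -0.8]
opening: 0.0186
grip_force: 39.2
```

Request:
{"api": "play_rows", "payload": {"series": [[0.1,[0,0.9,0],[0,0,0]],[0.1,[0,0.9,0],[0,0,0]],[0.1,[0,0.6,0],[0,0,0]],[0.1,[0,0,0],[0,0,0]],[0.1,[0,0,0],[0,0,0]],[0.1,[0,0,0],[0,0,0]]]}}

```text
t: 25.02
tool_pos: [0.4396, 0.3995, 0.1986]
tool_rot: [0.001, 3.141, -0.0]
contact_force: [-1.2, 0.7, -1.3]
opening: 0.0188
grip_force: 39.3
```

Request:
{"api": "play_rows", "payload": {"series": [[0.1,[-0.02,0.14,0],[0,0,0]],[0.1,[0,0,0.6],[0,0,0]],[0.1,[0,0,0.6],[0,0,0]],[0.1,[0,0,0.5],[0,0,0]],[0.1,[0,0,0.2],[0,0,0]],[0.1,[0,0,0],[0,0,0]],[0.1,[0,0,0],[0,0,0]],[0.1,[0,0,0],[0,0,0]]]}}

```text
t: 26.02
tool_pos: [0.4412, 0.408, 0.1048]
tool_rot: [-0.001, 3.14, 0.002]
contact_force: [0.1, 0.1, -1.1]
opening: 0.0185
grip_force: 39.3
```

Request:
{"api": "play_rows", "payload": {"series": [[0.1,[0,-0.03,0.2],[0,0,0]],[0.1,[0,0,0.15],[0,0,0]],[0.1,[0,0,0.12],[0,0,0]],[0.1,[0,0,0],[0,0,0]],[0.1,[0,0,0],[0,0,0]]]}}

```text
t: 26.65
tool_pos: [0.4404, 0.406, 0.0797]
tool_rot: [0.001, -3.141, 0.0]
contact_force: [0.3, -0.2, -0.1]
opening: 0.0186
grip_force: 39.2
```

Request:
{"api": "play_rows", "payload": {"series": [[0.1,[0,0,0.04],[0,0,0]],[0.1,[0,0,0],[0,0,0]],[0.1,[0,0,0],[0,0,0]]]}}

```text
t: 27.02
tool_pos: [0.4408, 0.4063, 0.0784]
tool_rot: [-0.001, 3.141, 0.001]
contact_force: [0.6, -0.4, 3.3]
opening: 0.0185
grip_force: 39.4
```

Request:
{"api": "play_rows", "payload": {"series": [[0.5,[0,0,0],[0,0,0]],[0.5,[0,0,0],[0,0,0]],[0.5,[0,0,0],[0,0,0]],[0.5,[0,0,-0.4],[0,0,0]],[0.5,[0,0,-0.8],[0,0,0]],[0.5,[0,0,-0.8],[0,0,0]],[0.5,[0,-0.5,-0.4],[0,0,0]],[0.5,[0,-0.9,0],[0,0,0]]]}}

```text
t: 28.02
tool_pos: [0.442, 0.3369, 0.2028]
tool_rot: [-0.005, 3.135, 0.006]
contact_force: [0.1, -1.6, 0.4]
opening: 0.0423
grip_force: 0.0
```

Request:
{"api": "play_rows", "payload": {"series": [[0.5,[-0.1,-1,0],[0,0,0]],[0.5,[0,-1,0],[0,0,0]],[0.5,[0,-1,0],[0,0,0]],[0.5,[0,-1,0],[0,0,0]],[0.5,[0,-1,0],[0,0,0]],[0.5,[0,-1,0],[0,0,0]],[0.5,[0,-1,0],[0,0,0]],[0.5,[0,-1,0],[0,0,0]]]}}

```text
t: 29.02
tool_pos: [0.4459, -0.0657, 0.1997]
tool_rot: [-0.001, 3.139, -0.001]
contact_force: [-0.1, 0.2, 0.1]
opening: 0.0425
grip_force: 0.0
```

Request:
{"api": "play_rows", "payload": {"series": [[0.5,[0,-0.9,0],[0,0,0]],[0.5,[0,-0.6,0.2],[0,0,0]],[0.5,[0,0,0.7],[0,0,0]],[0.5,[0,0,0.7],[0,0,0]],[0.5,[0,0,0.4],[0,0,0]],[0.5,[0,0,0],[0,0,0]],[0.5,[0,0,0],[0,0,0]],[0.5,[0,0,0],[0,0,0]]]}}

```text
t: 30.02
tool_pos: [0.4469, -0.1395, 0.0997]
tool_rot: [-0.001, 3.139, -0.002]
contact_force: [0.6, 0.7, 0.2]
opening: 0.0431
grip_force: 0.0
```

Request:
{"api": "play_rows", "payload": {"series": [[0.5,[0.01,-0.07,0.5],[0,0,0]],[0.5,[0,0,0.5],[0,0,0]],[0.5,[0,0,0.28],[0,0,0]],[0.5,[0,0,0.13],[0,0,0]],[0.5,[0,0,0],[0,0,0]],[0.5,[0,0,0],[0,0,0]],[0.1,[0,0,0],[0,0,0]],[0.1,[0,0,0],[0,0,0]]]}}

```text
t: 31.02
tool_pos: [0.4459, -0.1428, 0.0281]
tool_rot: [-0.001, 3.14, -0.001]
contact_force: [-1.1, 0.1, 2.1]
opening: 0.0183
grip_force: 39.0
```

Request:
{"api": "play_rows", "payload": {"series": [[0.1,[0,0,0],[0,0,0]],[0.1,[0,0,0],[0,0,0]],[0.1,[0,0,0],[0,0,0]]]}}

```text
t: 31.4
tool_pos: [0.4459, -0.1428, 0.0281]
tool_rot: [-0.001, 3.14, -0.001]
contact_force: [-0.7, 0.7, 5.5]
opening: 0.0183
grip_force: 39.2
```

Request:
{"api": "play_rows", "payload": {"series": [[0.1,[0,0,-0.3],[0,0,0]],[0.1,[0,0,-0.7],[0,0,0]],[0.1,[0,0,-0.8],[0,0,0]],[0.1,[0,0,-0.8],[0,0,0]],[0.1,[0.1,0.3,-0.5],[0,0,0]],[0.1,[0.3,0.7,0],[0,0,0]],[0.1,[0.3,0.9,0],[0,0,0]],[0.1,[0.3,0.9,0],[0,0,0]]]}}

```text
t: 32.4
tool_pos: [0.3943, -0.0015, 0.1825]
tool_rot: [0.0, 3.141, 0.0]
contact_force: [0.1, 0.3, 0.0]
opening: 0.0187
grip_force: 39.2
```

Request:
{"api": "play_rows", "payload": {"series": [[0.1,[0.3,0.9,0],[0,0,0]],[0.1,[0.3,0.9,0],[0,0,0]],[0.1,[0.1,0.9,0],[0,0,0]],[0.1,[0,0.9,0],[0,0,0]],[0.1,[0,0.9,0],[0,0,0]],[0.1,[0,0.4,0],[0,0,0]],[0.1,[0,0,0],[0,0,0]],[0.1,[0,0,0],[0,0,0]]]}}

```text
t: 33.4
tool_pos: [0.3599, 0.2418, 0.1823]
tool_rot: [0.001, -3.141, 0.001]
contact_force: [-0.1, -0.4, -0.7]
opening: 0.0184
grip_force: 39.3
```

Request:
{"api": "play_rows", "payload": {"series": [[0.1,[0,0,0],[0,0,0]]]}}

```text
t: 33.52
tool_pos: [0.3601, 0.2415, 0.1823]
tool_rot: [0.001, 3.142, -0.0]
contact_force: [0.2, -1.0, -0.8]
opening: 0.0185
grip_force: 39.3
```

Run:
```python
from h import *
d=grab("wrist"); cv2.imwrite("pics/w5.png",d["color"]); print(d["obs"]["tool_pos"])
a=np.linspace(0,6.28,90)
for n,x,y,z in (("c1",.3602,.2388,.056),("l2",.4409,.4063,.072),("l3",.4447,.1887,.08),("l4",.4526,.2986,.088)): print(n,proj(d,[[x,y,z]])[0].round())
```

```text
[0.36008254 0.24153996 0.18230124]
c1 [313. 224.]
l2 [510. 320.]
l3 [253. 330.]
l4 [387. 344.]
```

View pics/w5.png

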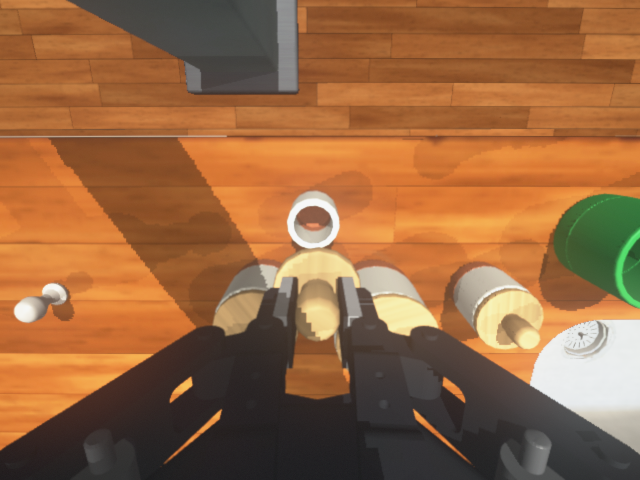

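Canister 1 sits at (313,223) as predicted, and lid 2 is flat on its canister. I'm lowering lid 1.

Request:
{"api": "play_rows", "payload": {"series": [[0.1,[0,-0.05,0.5],[0,0,0]],[0.1,[0,0,0.6],[0,0,0]],[0.1,[0,0,0.5],[0,0,0]],[0.1,[0,0,0.2],[0,0,0]],[0.1,[0,0,0],[0,0,0]],[0.1,[0,0,0],[0,0,0]],[0.1,[0,0,0],[0,0,0]]]}}

```text
t: 34.45
tool_pos: [0.3608, 0.2402, 0.0936]
tool_rot: [-0.001, 3.14, 0.001]
contact_force: [0.6, -0.7, -1.0]
opening: 0.0185
grip_force: 39.3
```

Request:
{"api": "play_rows", "payload": {"series": [[0.1,[0,-0.03,0.2],[0,0,0]],[0.1,[0,0,0.14],[0,0,0]],[0.1,[0,0,0.09],[0,0,0]],[0.1,[0,0,0],[0,0,0]],[0.1,[0,0,0],[0,0,0]]]}}

```text
t: 35.08
tool_pos: [0.3599, 0.2384, 0.0706]
tool_rot: [0.001, -3.141, 0.0]
contact_force: [0.5, -0.1, -0.4]
opening: 0.0186
grip_force: 39.3
```

Request:
{"api": "play_rows", "payload": {"series": [[0.1,[0,0,0.04],[0,0,0]],[0.1,[0,0,0],[0,0,0]],[0.1,[0,0,0],[0,0,0]]]}}

```text
t: 35.45
tool_pos: [0.3607, 0.2388, 0.07]
tool_rot: [-0.001, 3.14, 0.001]
contact_force: [-1.9, -0.1, 6.0]
opening: 0.0183
grip_force: 39.8
```

Request:
{"api": "play_rows", "payload": {"series": [[0.5,[0,0,0],[0,0,0]],[0.5,[0,0,0],[0,0,0]],[0.5,[0,0,0],[0,0,0]],[0.5,[0,0,-0.4],[0,0,0]],[0.5,[0,0,-0.8],[0,0,0]],[0.5,[0,0,-0.8],[0,0,0]],[0.5,[0,0,-0.8],[0,0,0]],[0.5,[-0.3,0.5,-0.8],[0,0,0]]]}}

```text
t: 36.45
tool_pos: [0.3748, 0.263, 0.25]
tool_rot: [0.001, 3.141, -0.0]
contact_force: [-0.3, 0.0, 1.1]
opening: 0.0427
grip_force: 0.0
```

Request:
{"api": "play_rows", "payload": {"series": [[0.5,[-0.3,0.5,-0.2],[0,0,0]],[0.5,[0,0,0],[0,0,0]],[0.5,[0,0,0],[0,0,0]],[0.5,[0,0,0],[0,0,0]]]}}

```text
t: 36.95
tool_pos: [0.3893, 0.2877, 0.2577]
tool_rot: [0.001, -3.14, 0.002]
contact_force: [1.1, -0.0, -0.5]
opening: 0.0431
grip_force: 0.0
```

Run:
```python
from h import *
d=grab("wrist"); cv2.imwrite("pics/w6.png",d["color"]); o=d["obs"]; print(o["t"],o["tool_pos"],o["opening"],o["contact_force"])
c=d["color"].astype(float); q=c[...,0]/(c[...,2]+1); s=(q>.4)&(q<.85)
for n,x,y,z,r in (("1",.3602,.2388,.064,.022),("2",.4409,.4063,.072,.029),("3",.4447,.1887,.08,.036),("4",.4526,.2986,.088,.043)):
    P=rays(d,s,(x,y),z,r-.008,r+.006); cc,rr,k,e=fit_robust(P); print(n,proj(d,[[x,y,z]])[0].round(),"d(mm)",((cc-[x,y])*1e3).round(1),rr.round(4),k)
```

```text
36.95 [0.38931431 0.28771054 0.25768607] 0.043051497041167106 [ 1.06346518 -0.04769785 -0.51249571]
1 [268. 178.] d(mm) [0.4 1.5] 0.0231 39
2 [431. 257.] d(mm) [-0.4 -3.6] 0.0313 43
3 [220. 263.] d(mm) [-0.4  3.8] 0.0381 28
4 [328. 274.] d(mm) [-1.9  1.5] 0.0438 25
```

View pics/w6.png

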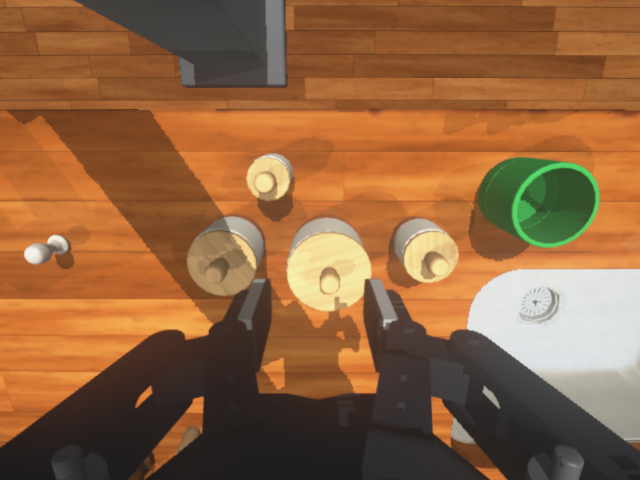

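All four lids sit flat and concentric on their canisters, at about (268,178), (431,257), (220,263) and (328,274). The fits are biased only where they pick up the pale walls. I'm handing in.

```bash
python3 -c "
from station import ctrl
print(ctrl.finish_job())"
```

```text
the job is handed in; nothing more can be done
None
```

I put all four lids on their matching canisters and handed the job in at about 37 s; each lid met its canister at the expected height and looked flat in the last picture, but the hand-in returned no verdict.

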